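# Change over from block stamp to foam roller

## Task

Change over from stamping to rolling. Pull the drawer of the low wooden chest out to its stop and leave it out, lay the loose block stamp, pattern up, right down in the drawer's empty recess and let go of it. Then bring the foam roller out by its handle (its foam end still lies under the chest's top, so it only comes out tilted, handle end up) and finish while holding it still by the handle, every part of it at least 20 cm above the bench; the program ends with the roller in the gripper. Do not disturb the jar on the bench or the roll of tape on the chest.

Things in the scene. Friction and masses are not known exactly. Their poses are not given: they have to be found in the camera images.
- chest: Low wooden chest with one drawer, fixed to the bench, 305 deep (its x) x 249 wide (its y) x 87 mm high. Origin: centre of its underside on the bench. Its front (the drawer side) is at x = -152.5 mm of its own frame and looks along its -x; z is up. The top board's underside is 75 mm above the bench; its front edge is at x = -154.5 mm.
- drawer (a joint): Travel of the drawer out of the chest (along the chest's -x), m: 0 shut, 0.185 at its stop; it does not come out farther. It starts a little ajar, moves against about 2.5 N of friction and stays where it is left. Its walls reach 50 mm above its floor (71 mm above the bench), its front 73 mm above the bench.
- roller_lane (a point): Middle of the front end of the roller lane's floor in the drawer, at the inside of the drawer front, 21 mm above the bench; axes as the chest's. From here the lane is 272 mm long along x and 124 mm wide; at the drawer's stop only its first 170 mm are open above, the rest lies under the chest's top (54 mm over this floor). A divider 30 mm high parts it from the stamps' lane on its +y side.
- drawer_pull (a point): Middle of the drawer's round steel bar handle, 10 mm thick and 78 mm long along the chest's y, 50 mm above the bench; the gap between bar and drawer front is 30 mm. Axes as the chest's.
- stamp_recess (a point): Centre of the floor of the empty oblong recess in the drawer (floor 21 mm above the bench), axes as the chest's: 61 mm along x, 71 mm along y, 10 mm deep in a flat insert board. It lies 58 mm behind the inside of the drawer front. Behind it (+x 83 mm, centre to centre) a nearly square stamp, 55 x 56 x 27 mm, sits in its own recess.
- stamp_oblong: The loose block stamp, wooden, with raised round dots on its top: 55 (its x) x 65 (its y) x 27 mm high (the top 2 mm are the dots; grip the block's sides). Origin: centre of its underside; z up out of the dots. It lies dots up on the bench. Fits its recess with its x along the recess's x, either way round, with 3 mm of play all round.
- foam_roller: Foam paint roller on a cranked 5 mm wire, about 90 g, 242 mm long (its y) x 114 (its x) x 33 mm high. Origin: centre of its underside. It lies flat in its lane, handle (+y end) to the drawer front, foam head (-y end) to the back, under the chest's top even with the drawer out; it may slide 3 cm along the lane. The handle runs along y from 21 to 121 mm, 26 mm wide and thick.
- roller_grip (a point): Middle of the roller's handle (x 7, y 71, z 13 mm in the roller's frame), axes as the roller's.
- roller_head (a point): Centre of the foam head (x 7, y -104, z 17 mm in the roller's frame), a cylinder of 33 mm diameter and 78 mm length along x.
- jar_d: Bystander: screw-top jar, 56 mm diameter, 55 mm high, standing on the bench. Origin: centre of its underside.
- tape_masking: Bystander: roll of tape, 104 mm across, 25 mm high, lying on top of the chest towards its back. Origin: centre of its underside.
Not all that is in view belongs to the job. Several things have the shape of the stamp_oblong; the one meant has the colours described above.

How it is judged:
On the way, in this order (a step that is already met when the one before it is completed fails the run):
1. the drawer is pulled out to its stop (within 1 cm) (value of joint drawer above 0.175 m), for 0.2 s.
2. the oblong stamp lies flat, dots up, at the bottom of the empty recess, let go (horizontal distance between stamp_oblong and stamp_recess below 0.006 m and z of stamp_oblong in the frame of stamp_recess below 0.003 m and angle between stamp_oblong's own z axis and vertical below 0.08 rad and contact force between the fingers and stamp_oblong below 0.1 N and value of joint drawer above 0.165 m), for 0.3 s.
At the end, for the whole second after the job is handed in: Roller held still by its handle (TCP within 6 cm of the handle's middle), off the chest, handle middle and foam head over 18.5 cm up; drawer out over 165 mm; oblong stamp let go, dots up in its recess (6 mm of centre, 3 mm of floor, tilt 0.08 rad); jar and tape within 3 cm (all of step 2 and height (world z) of each of roller_grip, roller_head above 0.185 m and distance between the grasp point and roller_grip below 0.06 m and contact force between the fingers and foam_roller above 1 N and contact force between chest and foam_roller below 0.1 N and linear speed of foam_roller below 0.03 m/s and distance of each of jar_d, tape_masking from where it was at the start of the episode below 0.03 m); the arm keeps its last pose, push and grip.
It fails at once if the jar is pushed more than 3 cm (distance of jar_d from where it was at the start of the episode above 0.03 m).
It fails at once if the tape on the chest is pushed more than 3 cm (distance of tape_masking from where it was at the start of the episode above 0.03 m).
It also fails if it takes over 64 s, if anything falls off the work surface, if the arm or the gripper's body presses on something with over 40 N, if the wrist force passes 120 N, or if a joint passes its speed limit or range.

## Robot

A 6-joint arm with a two-finger parallel gripper is mounted at the origin on the work surface; the furniture and walls round the work are solid. World frame = base frame: x ahead of the robot, y to its left, z up, the work surface at z = 0. Lengths are in m, angles in rad, forces in N, time in s.
With the tool pointing down it reaches from about 0.375 to 0.9 m from the base axis. Payload 3.1 kg.
Tool frame: the origin (TCP) lies between the finger pads, 19 mm behind the fingertips; this is the grasp point; z points along the fingers, y is the line along which they close (so a half turn about z gives the same grasp; the last joint's range is limited). The gripper opens to 87 mm and grips with 3 to 60 N. Pads are 19 mm wide; open, the fingers measure 117 mm over their backs; the gripper's body (75 mm by 190 mm) begins 51 mm behind the grasp point.
Start: joints at [0.947, 0.527, 1.433, -0, 1.181, -0.178], TCP at [0.269, 0.564, 0.241] pointing down, gripper open.
Joint ranges: [-3.08, 3.08], [-0.75, 2.2], [0.22, 2.44], [-1.43, 4.57], [0, 2.65], [-2.85, 2.85]. Speed limits (rad/s): [2.79, 2.79, 3.14, 3.14, 3.14, 3.14].

## Interface

Orientations are given as a unit quaternion [x, y, z, w].
In Python, from rig import * gives the robot as it stands.
- The arm moves only by the tool move_arm, never from a script. Its argument "commands" is a list that holds one entry, the list of rows, each a list of 6 numbers: the shift along the tool's x, y, z in units of 40 mm (1.0 is 40 mm), then the turn, a rotation vector about the tool's x, y, z in rad. A call has 1 to 12 rows; each row is the pose to reach, as a shift and turn from the pose commanded when the call began, along the tool's axes at that moment; what a row does not reach only later rows make up. A row lasts 1/8 s, in which the tool goes at most 62.5 mm and 10.7 degrees, less where a joint would pass 70% of its speed; a pose out of reach is approached as far as the arm can. A call with a gripper value outside its range is refused whole. "claw" is the closure, from -1 (fully open) to 1 (shut), so that 0 is half open, set as the call begins (left out, the last holds). The fingers move at their own pace and stop on an object; "squeeze" is the grip in N (left out, the last holds). Time passes only in rows, so rows that repeat a pose let the fingers close. It gives the time, the measured TCP pose, the force, the opening and the grip force at its end, in the units of the state.
- get_obs(): the state, without advancing time (a new reading comes with each control period).
- camera(name): name is "side" or "top"; returns a dict with "pixels" (420x560x3 uint8, blue, green, red), "range_z" (420x560 float32, m along the optical axis (not along the pixel's ray), 0 where there is no reading), "camera_matrix" (3x3 intrinsics, pixels), "D" ([k1, k2, p1, p2, k3] as OpenCV has them; the pictures are not rectified), "extrinsics" (4x4, takes a point from world to camera coordinates). Camera axes: x right, y up, looking along -z (the intrinsics and any distortion apply to the point x, -y, -z); pixel columns grow to the right and rows downward; lengths in m; the calibration is good to about 2 mm. A picture is of the moment at which its call begins.
- hand_in(): hands the job in; it is judged then, once.
The state is a dict: "time": time; "q": joint angles; "joint_velocities": joint speeds; "joint_torque": joint torques, N m; "position": TCP position; "tool_rot": TCP orientation; "ft_force": force on the tool from outside, world axes, zero at the start; "moment": the same for the moment, N m; "grip_width": finger opening in m; "grip_force": force on a finger pad.
Only numpy, scipy, OpenCV 4.12 (cv2) and the standard library are available. Lean on these libraries where they do the work, as an engineer would, in place of code of your own. Each camera call takes 0.05 s, during which the arm holds its last target. There are 200 camera calls.

## Working session

There is one attempt and no reset: what is moved stays moved. The work goes in short steps, Python scripts to look and compute and a tool call to move; the robot and the scene stay as the last step left them, time stands still between calls to the robot, and variables do not carry over. Pictures are saved under pics/ and viewed, at most 11 in all, crops included, and the job is handed in when it is done.

Besides the shell and the picture viewer there is one more tool, called in YAML: its name, and indented under it one key for each argument. move_arm: Moves the arm, as the interface text tells. Its arguments: {"type":"object","properties":{"commands":{"type":"array","items":{"type":"array","items":{"type":"array","items":{"type":"number"}}}},"claw":{"type":"number"},"squeeze":{"type":"number"}},"required":["commands"]}

```bash
ls; mkdir -p pics; cat > h.py <<'E'
from rig import *
import numpy as np, cv2, pickle
from scipy.spatial.transform import Rotation as R
def snap(n):
    c=camera(n); pickle.dump(c,open(n+'.pkl','wb')); return c
def load(n): return pickle.load(open(n+'.pkl','rb'))
def pts(c):
    # world point per pixel from depth
    h,w=c['range_z'].shape
    u,v=np.meshgrid(np.arange(w),np.arange(h))
    p=cv2.undistortPoints(np.stack([u,v],-1).reshape(-1,1,2).astype(np.float64),c['camera_matrix'],np.array(c['D'],float)).reshape(h,w,2)
    z=c['range_z'][...,None]
    X=np.concatenate([p[...,:1]*z,-p[...,1:]*z,-z],-1)
    E=np.array(c['extrinsics']); return (X-E[:3,3])@E[:3,:3]
def ray(c,uv,h):
    p=cv2.undistortPoints(np.array(uv,float).reshape(-1,1,2),c['camera_matrix'],np.array(c['D'],float)).reshape(-1,2)
    E=np.array(c['extrinsics']); d=np.c_[p[:,0],-p[:,1],-np.ones(len(p))]@E[:3,:3]
    o=-E[:3,:3].T@E[:3,3]; return o+d*((h-o[2])/d[:,2])[:,None]
E
python3 - <<'E'
from h import *
for n in('top','side'):
    c=snap(n); cv2.imwrite(f'pics/{n}0.png',c['pixels'])
    E=np.array(c['extrinsics']); print(n,-E[:3,:3].T@E[:3,3])
print(get_obs())
E
```

```text
pics
top [ 0.37918494 -0.05953448  1.00400141]
side [0.50360123 0.74177116 0.4462947 ]
{'time': 0.1, 'q': array([ 9.46507579e-01,  5.28400551e-01,  1.43374913e+00,  3.49413482e-06,
        1.18141612e+00, -1.78498831e-01]), 'joint_velocities': array([-0.00072472, -0.00218764, -0.00217025, -0.00022237, -0.00027103,
        0.00019679]), 'joint_torque': array([-6.18606555e-04, -4.40984416e+01, -1.77150357e+01,  6.35360274e-02,
        5.34207956e-02, -5.12910367e-05]), 'position': array([0.26908807, 0.56342498, 0.24036062]), 'tool_rot': array([ 2.21054428e-01,  9.75260974e-01, -9.07526523e-04, -3.86943085e-04]), 'ft_force': array([ 0.35078245, -0.06919286,  0.08304779]), 'moment': array([-0.03293386,  0.00165688, -0.06233282]), 'grip_force': 0.0, 'grip_width': 0.08693237037892014}
```

View pics/top0.png

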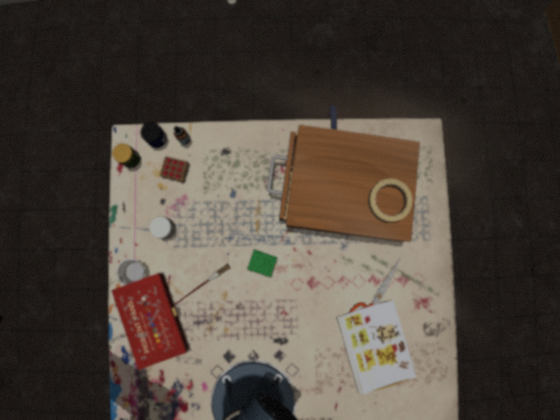

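View pics/side0.png

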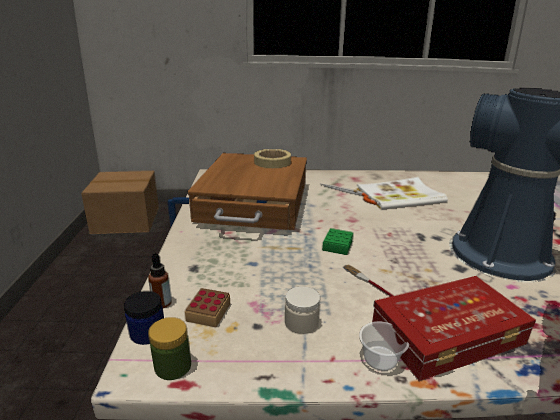

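Top view: wooden block with red round dots at (174,169), green block at (262,263), chest top centred around (352,183), pull at (278,178), tape at (391,200), white jar at (161,228). Stamp candidates are the red-dotted wooden one at (174,169) and the green one at (262,263). The first is wood with round dots, as described, so I'll confirm it in a crop.

```bash
python3 - <<'E'
from h import *
t=load('top'); s=load('side')
a=cv2.resize(s['pixels'][270:350,170:250],(400,400),interpolation=3)
b=cv2.resize(t['pixels'][145:195,150:200],(400,400),interpolation=3)
cv2.imwrite('pics/crop.png',np.hstack([a,b]))
P=pts(t); 
print('pull,stamp,jar,chest px', [P[y,x].round(3) for x,y in[(271,178),(174,169),(161,228),(340,170),(391,182),(262,263)]])
def rect(m,name):
    m=m.astype(np.uint8)
    cs,_=cv2.findContours(m,0,1); c=max(cs,key=cv2.contourArea)
    px=c.reshape(-1,2); w=P[px[:,1],px[:,0]]; 
    return c
z=P[...,2]; vis=(t['range_z']>0)
# chest top: height 0.087
m=vis&(abs(z-.087)<.012); m[:, :270]=0
m=cv2.morphologyEx(m.astype(np.uint8),cv2.MORPH_CLOSE,np.ones((15,15)))
c=rect(m,'')
w=ray(t,c.reshape(-1,2),.087)[:,:2].astype(np.float32)
r=cv2.minAreaRect(w); print('chest',r,cv2.boxPoints(r).round(4).tolist())
for nm,x0,y0,h in(('stamp',150,150,.027),('green',240,240,.027),('jar',140,210,.055)):
    sub=np.zeros_like(vis); sub[y0:y0+45,x0:x0+45]=1
    m=sub&vis&(z>h*.6)&(z<h*1.4); c=rect(m,''); w=ray(t,c.reshape(-1,2),h)[:,:2].astype(np.float32)
    r=cv2.minAreaRect(w); print(nm,r,cv2.boxPoints(r).round(4).tolist(),np.median(z[m]))
E
```

```text
pull,stamp,jar,chest px [array([ 0.566, -0.059,  0.056]), array([0.602, 0.192, 0.027]), array([0.448, 0.217, 0.054]), array([ 0.577, -0.228,  0.085]), array([ 0.54 , -0.346,  0.108]), array([ 0.355, -0.031,  0.027])]
chest ((0.5471735596656799, -0.2533608376979828), (0.32397928833961487, 0.2535596489906311), 80.72325897216797) [[0.39590001106262207, -0.3928000032901764], [0.6462000012397766, -0.43369999527931213], [0.6984000205993652, -0.11389999836683273], [0.448199987411499, -0.0731000006198883]]
stamp ((0.6051461696624756, 0.19411444664001465), (0.06446994096040726, 0.05538101866841316), 74.40203857421875) [[0.5698000192642212, 0.1704999953508377], [0.6230999827384949, 0.15559999644756317], [0.640500009059906, 0.21770000457763672], [0.5871000289916992, 0.23260000348091125]] 0.025590469557783904
green ((0.3554283380508423, -0.03085268661379814), (0.06415876746177673, 0.054912954568862915), 69.25364685058594) [[0.31839999556541443, -0.051100000739097595], [0.36970001459121704, -0.0706000030040741], [0.39250001311302185, -0.010599999688565731], [0.3411000072956085, 0.008899999782443047]] 0.024982500428464786
jar ((0.4504390358924866, 0.21762731671333313), (0.06025007367134094, 0.05516263097524643), 62.94892120361328) [[0.412200003862381, 0.20329999923706055], [0.46129998564720154, 0.17829999327659607], [0.4887000024318695, 0.23190000653266907], [0.43959999084472656, 0.25699999928474426]] 0.05414666948915785
```

View pics/crop.png

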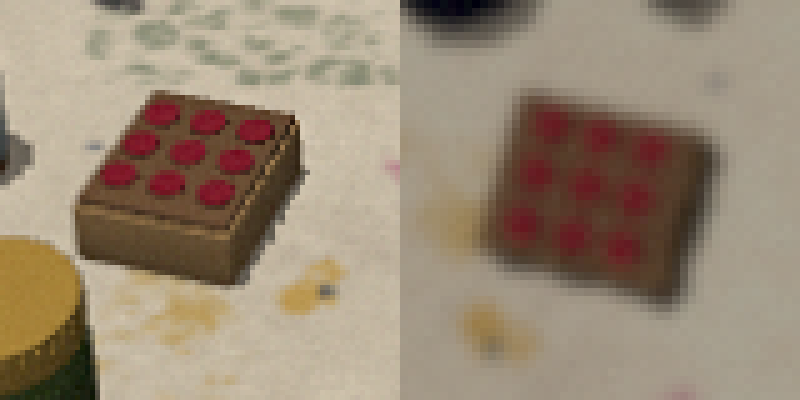

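The crop confirms it: a wooden block with nine red round dots, dots up (side (208,305)). Next I'll measure the pull and the first move.

```bash
cat >> h.py <<'E'
def to(p,yaw,rx=0,pose=None):
    """row for world target p; tool y at yaw (rad), pointing down, then turned by rx about the tool's y"""
    o=get_obs(); q=R.from_quat(o['tool_rot']); 
    y=np.array([np.cos(yaw),np.sin(yaw),0]); zz=np.array([0,0,-1.]); x=np.cross(y,zz)
    T=R.from_matrix(np.c_[x,y,zz])*R.from_rotvec([0,rx,0])
    d=q.inv().apply(np.array(p)-o['position'])/.04; r=(q.inv()*T).as_rotvec()
    print(np.r_[d,r].round(3).tolist(),'rows>=',max(np.linalg.norm(d)*.04/.0625,np.degrees(np.linalg.norm(r))/10.7).round(1))
E
python3 - <<'E'
from h import *
t=load('top'); s=load('side')
cx=np.array([-.161,-.987]); cy=np.array([.987,-.161])
for n,c,win in(('top',t,(262,150,295,212)),('side',s,(205,198,275,228))):
    P=pts(c); x0,y0,x1,y1=win; Q=P[y0:y1,x0:x1].reshape(-1,3)
    k=(Q[:,2]>.04)&(Q[:,2]<.062)
    a=Q[:,:2]@cx; b=Q[:,:2]@cy
    print(n,k.sum()); 
    h,e=np.histogram(a[k],bins=np.arange(-.02,.14,.005)); print(list(zip(e.round(3),h)))
    kk=k&(a<a[k].min()+.022); print(Q[kk].mean(0),Q[kk].min(0),Q[kk].max(0),'a',a[kk].min(),a[kk].max(),'b',b[kk].min(),b[kk].max())
# chest edges fit from top: sides
P=pts(t); z=P[...,2]; m=(abs(z-.087)<.008); Q=P[m]; a=Q[:,:2]@cx; b=Q[:,:2]@cy
k=(a>-.0)&(a<.45)
print('top extents',np.percentile(a[k],[.5,99.5]),np.percentile(b[k],[.5,99.5]))
E=[]
for i in np.arange(.12,.36,.01):
    j=k&(abs(a-i)<.005); E.append((i,b[j].min(),b[j].max()))
E=np.array(E); print(np.polyfit(E[:,0],E[:,1],1),np.polyfit(E[:,0],E[:,2],1))
to([.566,-.06,.15],np.radians(80.7))
E
```

```text
top 248
[(np.float64(-0.02), np.int64(15)), (np.float64(-0.015), np.int64(15)), (np.float64(-0.01), np.int64(16)), (np.float64(-0.005), np.int64(17)), (np.float64(0.0), np.int64(0)), (np.float64(0.005), np.int64(0)), (np.float64(0.01), np.int64(3)), (np.float64(0.015), np.int64(3)), (np.float64(0.02), np.int64(0)), (np.float64(0.025), np.int64(0)), (np.float64(0.03), np.int64(0)), (np.float64(0.035), np.int64(0)), (np.float64(0.04), np.int64(0)), (np.float64(0.045), np.int64(0)), (np.float64(0.05), np.int64(0)), (np.float64(0.055), np.int64(0)), (np.float64(0.06), np.int64(0)), (np.float64(0.065), np.int64(0)), (np.float64(0.07), np.int64(0)), (np.float64(0.075), np.int64(0)), (np.float64(0.08), np.int64(0)), (np.float64(0.085), np.int64(0)), (np.float64(0.09), np.int64(0)), (np.float64(0.095), np.int64(0)), (np.float64(0.1), np.int64(0)), (np.float64(0.105), np.int64(0)), (np.float64(0.11), np.int64(0)), (np.float64(0.115), np.int64(0)), (np.float64(0.12), np.int64(0)), (np.float64(0.125), np.int64(0)), (np.float64(0.13), np.int64(0))]
[ 0.57796204 -0.06052566  0.05401234] [ 0.52824
[... 987 characters left out ...]
.1), np.int64(0)), (np.float64(0.105), np.int64(0)), (np.float64(0.11), np.int64(0)), (np.float64(0.115), np.int64(0)), (np.float64(0.12), np.int64(0)), (np.float64(0.125), np.int64(0)), (np.float64(0.13), np.int64(0))]
[ 0.57785591 -0.05842594  0.05301025] [ 0.52756325 -0.08025197  0.04597044] [ 0.62711249 -0.04810267  0.05762095] a -0.0414573431570384 -0.019756149312205457 b 0.5313373787716434 0.6304189186626127
top extents [0.01779403 0.3221317 ] [0.45420148 0.70531965]Traceback (most recent call last):
  File "<stdin>", line 17, in <module>
    return umr_minimum(a, axis, None, out, keepdims, initial, where)
ValueError: zero-size array to reduction operation minimum which has no identity
```

```bash
python3 - <<'E'
from h import *
to([.579,-.0585,.15],np.radians(80.7))
E
```

```text
[-13.695, -10.684, 2.275, -0.002, -0.001, -0.283] rows>= 11.2
```

move_arm:
  commands:
    - [[-13.7,-10.68,2.28,0,0,-0.283],[-13.7,-10.68,2.28,0,0,-0.283],[-13.7,-10.68,2.28,0,0,-0.283],[-13.7,-10.68,2.28,0,0,-0.283],[-13.7,-10.68,2.28,0,0,-0.283],[-13.7,-10.68,2.28,0,0,-0.283],[-13.7,-10.68,2.28,0,0,-0.283],[-13.7,-10.68,2.28,0,0,-0.283],[-13.7,-10.68,2.28,0,0,-0.283],[-13.7,-10.68,2.28,0,0,-0.283],[-13.7,-10.68,2.28,0,0,-0.283],[-13.7,-10.68,2.28,0,0,-0.283]]
  claw: 0.42

```text
time: 1.6
position: [0.5814, -0.0618, 0.1493]
tool_rot: [0.084, 0.997, -0.0, 0.001]
ft_force: [-0.2, -0.5, 0.5]
grip_width: 0.0252
grip_force: 0.0
```

```bash
python3 - <<'E'
from h import *
o=get_obs(); print(o['position'],o['q'],o['grip_width'],o['ft_force'])
to([.579,-.0585,.052],np.radians(80.7))
E
```

```text
[ 0.58144538 -0.06183466  0.14926558] [-2.96692468e-01  5.92463751e-01  1.62044017e+00 -6.20556563e-04
  9.27218411e-01 -1.69987790e+00] 0.025179109134970512 [-0.19417965 -0.54143675  0.52395272]
[0.078, 0.074, 2.431, -0.001, 0.001, -0.005] rows>= 1.6
```

move_arm:
  commands:
    - [[0,0,0.8,0,0,0],[0,0,1.6,0,0,0],[0,0,2.2,0,0,0],[0,0,2.43,0,0,0],[0,0,2.43,0,0,0]]

```text
time: 2.22
position: [0.5792, -0.0572, 0.0525]
tool_rot: [0.081, 0.997, 0.0, -0.001]
ft_force: [-0.5, 0.3, -0.3]
grip_width: 0.0257
grip_force: 0.0
```

move_arm:
  commands:
    - [[0,0,0,0,0,0],[0,0,0,0,0,0],[0,0,0,0,0,0],[0,0,0,0,0,0]]
  claw: 1
  squeeze: 25

```text
time: 2.72
position: [0.5803, -0.0582, 0.0539]
tool_rot: [0.081, 0.997, -0.0, 0.001]
ft_force: [-0.6, -2.7, 5.8]
grip_width: 0.0091
grip_force: 25.0
```

move_arm:
  commands:
    - [[0,0.3,0,0,0,0],[0,0.7,0,0,0,0],[0,1.2,0,0,0,0],[0,1.7,0,0,0,0],[0,2.2,0,0,0,0],[0,2.7,0,0,0,0],[0,3.2,0,0,0,0],[0,3.6,0,0,0,0],[0,3.9,0,0,0,0],[0,4.1,0,0,0,0],[0,4.2,0,0,0,0],[0,4.2,0,0,0,0]]

```text
time: 4.22
position: [0.6062, 0.1028, 0.0538]
tool_rot: [0.079, 0.997, -0.004, -0.001]
ft_force: [-3.7, -17.0, 9.1]
grip_width: 0.009
grip_force: 25.0
```

move_arm:
  commands:
    - [[0,4.15,0,0,0,0],[0,0,0,0,0,0]]
  claw: 1

```text
time: 4.47
position: [0.6052, 0.1084, 0.0514]
tool_rot: [0.077, 0.997, -0.002, -0.002]
ft_force: [2.0, 9.4, 1.2]
grip_width: 0.0741
grip_force: 3.9
```

move_arm:
  commands:
    - [[0,0,0,0,0,0],[0,0,0,0,0,0],[0,0,0,0,0,0]]

```text
time: 4.85
position: [0.6061, 0.1085, 0.0524]
tool_rot: [0.081, 0.997, -0.0, -0.001]
ft_force: [-2.1, -3.2, -2.2]
grip_width: 0.0317
grip_force: 1.4
```

```bash
python3 - <<'E'
from h import *
t=snap('top');s=snap('side'); print(get_obs())
cv2.imwrite('pics/a1.png',np.hstack([cv2.resize(t['pixels'][90:300,100:310],(400,400)),cv2.resize(s['pixels'][170:380,130:340],(400,400))]))
E
```

```text
{'time': 4.95, 'q': array([-0.00387155,  0.76958536,  1.58446986, -0.00165608,  0.78941582,
       -1.41284155]), 'joint_velocities': array([-0.03183731, -0.00071933,  0.01629281, -0.14420461,  0.01846859,
       -0.00114841]), 'joint_torque': array([ 3.49542730e+00, -4.88173306e+01, -1.29859784e+01,  2.76943043e+00,
       -8.32285825e-01, -3.03980580e-02]), 'position': array([0.60609541, 0.10831713, 0.052506  ]), 'tool_rot': array([ 8.02430417e-02,  9.96774712e-01, -6.57856984e-04, -8.91205285e-04]), 'ft_force': array([ -3.66362131, -20.68461204,  -2.29001098]), 'moment': array([-3.65303428,  0.59399747, -0.06327292]), 'grip_force': 11.820925176143646, 'grip_width': 0.019947944713645898}
```

View pics/a1.png

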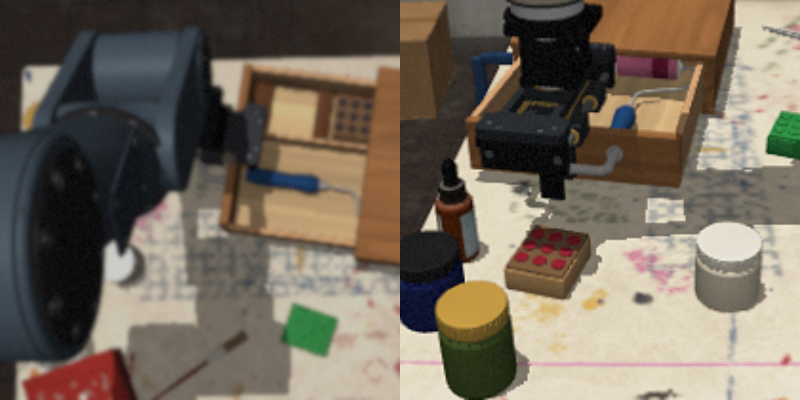

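The picture shows the drawer out with the fingers still around the pull. The stamp (550,262 in the right half) is undisturbed and the blue roller handle lies in its lane. I wrote a wrong shift in the previous call: it was relative to the new pose. It did no damage. Now I'll release and rise.

move_arm:
  commands:
    - [[0,0,0,0,0,0],[0,0,0,0,0,0],[0,0,0,0,0,0],[0,0,-0.5,0,0,0],[0,0,-1.5,0,0,0],[0,0,-3,0,0,0],[0,0,-4,0,0,0],[0,0,-4,0,0,0]]
  claw: 0.38

```text
time: 5.95
position: [0.6098, 0.1082, 0.2188]
tool_rot: [0.081, 0.997, 0.001, 0.006]
ft_force: [-0.5, -0.4, -0.0]
grip_width: 0.0268
grip_force: 0.0
```

```bash
python3 - <<'E'
from h import *
to([.605,.194,.12],np.radians(-15.6))
E
```

```text
[0.492, 2.094, 2.468, 0.011, 0.007, 1.68] rows>= 9.0
```

```bash
python3 - <<'E'
from h import *
for n in('side','top'):
    c=snap(n); P=pts(c); Q=P[c['range_z']>0]
    for lo,hi in((.03,.05),(.05,.075),(.075,.1),(.1,.14)):
        k=(Q[:,2]>lo)&(Q[:,2]<hi)&(Q[:,0]>.5)&(Q[:,0]<.8)&(Q[:,1]>.14)&(Q[:,1]<.36)
        if k.sum():
            g=np.round(Q[k][:,:2]/.02).astype(int); u,ct=np.unique(g,axis=0,return_counts=True)
            print(n,lo,[(round(a*.02,2),round(b*.02,2),int(e)) for (a,b),e in zip(u,ct) if e>3])
E
```

```text
side 0.03 [(np.float64(0.62), np.float64(0.32), 89), (np.float64(0.62), np.float64(0.34), 96), (np.float64(0.64), np.float64(0.34), 169), (np.float64(0.66), np.float64(0.24), 32), (np.float64(0.66), np.float64(0.26), 9), (np.float64(0.66), np.float64(0.32), 12), (np.float64(0.66), np.float64(0.34), 63), (np.float64(0.68), np.float64(0.16), 5), (np.float64(0.68), np.float64(0.18), 125), (np.float64(0.68), np.float64(0.24), 4), (np.float64(0.68), np.float64(0.26), 127), (np.float64(0.68), np.float64(0.28), 39), (np.float64(0.7), np.float64(0.18), 54), (np.float64(0.7), np.float64(0.26), 39), (np.float64(0.7), np.float64(0.28), 102), (np.float64(0.72), np.float64(0.26), 45)]
side 0.05 [(np.float64(0.62), np.float64(0.3), 68), (np.float64(0.62), np.float64(0.32), 201), (np.float64(0.62), np.float64(0.34), 107), (np.float64(0.64), np.float64(0.3), 134), (np.float64(0.64), np.float64(0.32), 160), (np.float64(0.64), np.float64(0.34), 256), (np.float64(0.66), np.float64(0.24), 21), (np.float64(0.66), np.float64(0.26), 6), (np.float64(0.66), np.float64(0.3), 66), (np.float64(0.66), np.float64
[... 265 characters left out ...]
8), (np.float64(0.68), np.float64(0.28), 13), (np.float64(0.7), np.float64(0.18), 106), (np.float64(0.7), np.float64(0.22), 53), (np.float64(0.7), np.float64(0.24), 103), (np.float64(0.7), np.float64(0.26), 141), (np.float64(0.7), np.float64(0.28), 60), (np.float64(0.72), np.float64(0.22), 8), (np.float64(0.72), np.float64(0.24), 57), (np.float64(0.72), np.float64(0.26), 65)]
side 0.075 [(np.float64(0.68), np.float64(0.16), 17), (np.float64(0.68), np.float64(0.18), 77), (np.float64(0.7), np.float64(0.18), 60)]
side 0.1 []
top 0.05 [(np.float64(0.68), np.float64(0.24), 31), (np.float64(0.68), np.float64(0.26), 8), (np.float64(0.7), np.float64(0.24), 9), (np.float64(0.7), np.float64(0.26), 6)]
```

```bash
python3 - <<'E'
from h import *
to([.605,.194,.12],np.radians(74.4)); to([.605,.194,.031],np.radians(74.4))
E
```

```text
[0.398, 2.112, 2.354, 0.0, 0.002, 0.11] rows>= 2.0
[0.401, 2.111, 4.579, 0.0, 0.002, 0.11] rows>= 3.2
```

move_arm:
  commands:
    - [[0.2,1,0.4,0,0,0.05],[0.4,2.11,1.2,0,0,0.11],[0.4,2.11,2,0,0,0.11],[0.4,2.11,2.36,0,0,0.11],[0.4,2.11,2.36,0,0,0.11],[0.4,2.11,3.2,0,0,0.11],[0.4,2.11,4,0,0,0.11],[0.4,2.11,4.58,0,0,0.11],[0.4,2.11,4.58,0,0,0.11]]
  claw: -1

```text
time: 7.18
position: [0.6044, 0.193, 0.0291]
tool_rot: [0.137, 0.991, -0.0, -0.001]
ft_force: [-0.9, 0.9, 0.0]
grip_width: 0.0867
grip_force: 0.0
```

move_arm:
  commands:
    - [[0,0,0,0,0,0],[0,0,0,0,0,0],[0,0,0,0,0,0],[0,0,0,0,0,0]]
  claw: 1
  squeeze: 20

```text
time: 7.68
position: [0.6055, 0.1939, 0.0308]
tool_rot: [0.136, 0.991, 0.0, 0.001]
ft_force: [-2.0, 0.2, 3.6]
grip_width: 0.0644
grip_force: 20.0
```

```bash
python3 - <<'E'
from h import *
o=get_obs();p=o['position']; print(p,o['grip_width'],o['grip_force'],o['ft_force'])
to([p[0],p[1],.09],np.radians(74.4)); to([.53,.165,p[2]],np.radians(-9.3)); to([.53,.165,p[2]],np.radians(170.7))
E
```

```text
[0.60550901 0.19392269 0.03079509] 0.06439816828657226 20.000339448451996 [-1.98628357  0.20119095  3.55504618]
[-0.003, 0.001, -1.48, 0.001, 0.002, -0.0] rows>= 0.9
[1.623, -1.205, -0.004, 0.002, 0.001, 1.46] rows>= 7.8
[1.623, -1.205, -0.004, -0.001, 0.002, -1.681] rows>= 9.0
```

move_arm:
  commands:
    - [[0,0,-0.7,0,0,0],[0,0,-1.5,0,0,0],[0.4,-0.3,-1.5,0,0,0.18],[0.8,-0.6,-1.5,0,0,0.36],[1.2,-0.9,-1.5,0,0,0.54],[1.62,-1.2,-1.5,0,0,0.72],[1.62,-1.2,-1.5,0,0,0.9],[1.62,-1.2,-1.5,0,0,1.08],[1.62,-1.2,-1.5,0,0,1.26],[1.62,-1.2,-1.5,0,0,1.44],[1.62,-1.2,-1.5,0,0,1.46],[1.62,-1.2,-1.5,0,0,1.46]]

```text
time: 9.18
position: [0.5294, 0.1651, 0.0896]
tool_rot: [0.761, 0.648, -0.0, -0.0]
ft_force: [0.3, -0.5, -0.5]
grip_width: 0.0643
grip_force: 20.0
```

move_arm:
  commands:
    - [[0,0,0.7,0,0,0],[0,0,1.3,0,0,0],[0,0,1.48,0,0,0],[0,0,1.48,0,0,0],[0,0,1.48,0,0,0]]

```text
time: 9.8
position: [0.5299, 0.1651, 0.0309]
tool_rot: [0.762, 0.648, 0.0, 0.0]
ft_force: [-0.1, -0.6, -0.4]
grip_width: 0.0646
grip_force: 20.0
```

move_arm:
  commands:
    - [[0,0,0,0,0,0],[0,0,0,0,0,0],[0,0,0,0,0,0],[0,0,-1,0,0,0],[0,0,-2.5,0,0,0],[0,0,-4,0,0,0],[0,0,-4,0,0,0]]
  claw: -1

```text
time: 10.68
position: [0.5329, 0.1656, 0.1956]
tool_rot: [0.762, 0.648, 0.005, 0.003]
ft_force: [1.0, -1.0, 0.4]
grip_width: 0.087
grip_force: 0.0
```

```bash
python3 - <<'E'
from h import *
o=get_obs();p=o['position']; print(p,o['grip_width'])
t=snap('top');s=snap('side')
for c,n in((t,'top'),(s,'side')):
    P=pts(c);k=(c['range_z']>0)&(P[...,2]>.018)&(P[...,2]<.034)&(P[...,0]>.46)&(P[...,0]<.6)&(P[...,1]>.122)&(P[...,1]<.23)
    w=P[k][:,:2].astype(np.float32); print(n,len(w)); 
    if len(w)>20: print(cv2.minAreaRect(w))
to([.53,.165,.032],np.radians(80.7))
cv2.imwrite('pics/a2.png',np.hstack([cv2.resize(t['pixels'][110:270,120:320],(400,320)),cv2.resize(s['pixels'][170:330,150:350],(400,320))]))
E
```

```text
[0.53292217 0.16557422 0.19561163] 0.08698139574848336
top 516
((0.510612428188324, 0.16949546337127686), (0.05444018542766571, 0.1042349562048912), 80.62831115722656)
side 843
((0.512902557849884, 0.1741345226764679), (0.06978383660316467, 0.11191338300704956), 64.55329132080078)
[-0.001, 0.011, 3.977, 0.001, 0.001, -1.57] rows>= 8.4
```

View pics/a2.png

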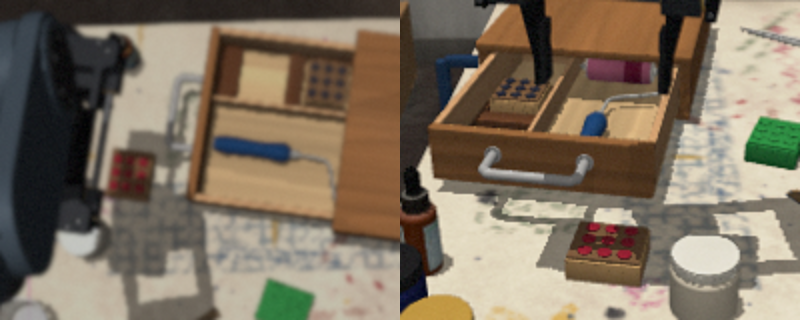

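The left half shows the stamp set down squarely at (130,172), the empty recess at (264,74) as the light patch, the square stamp behind it and the blue handle at (250,150). Now I'll measure the recess and the roller handle.

```bash
python3 - <<'E'
from h import *
t=load('top'); im=t['pixels']; P=pts(t)
sub=im[130:166,234:270]; print(im[147,252],im[147,238],im[147,266],P[147,252])
g=sub.astype(int).sum(2); 
_,m=cv2.threshold(cv2.resize(sub[...,1],None,fx=8,fy=8,interpolation=cv2.INTER_CUBIC),0,255,cv2.THRESH_OTSU)
n,l,st,ce=cv2.connectedComponentsWithStats(m); i=l[17*8,18*8]; cs,_=cv2.findContours((l==i).astype(np.uint8),0,1); c=max(cs,key=cv2.contourArea)
px=c.reshape(-1,2)/8.+[234-.44,130-.44]
for h in(.021,.031):
    w=ray(t,px,h)[:,:2].astype(np.float32); r=cv2.minAreaRect(w); print(h,r,cv2.boxPoints(r).round(4).tolist())
# drawer walls z~.071
k=(abs(P[...,2]-.071)<.006)&(P[...,0]>.4)&(P[...,0]<.75)&(P[...,1]>-.12)&(P[...,1]<.12)&(t['range_z']>0)
r=cv2.minAreaRect(P[k][:,:2].astype(np.float32)); print('walls',k.sum(),r,cv2.boxPoints(r).round(4).tolist())
# blue handle
hsv=cv2.cvtColor(im,cv2.COLOR_BGR2HSV); k=(hsv[...,0]>100)&(hsv[...,0]<125)&(hsv[...,1]>130); k[:165]=0;k[205:]=0;k[:,:215]=0;k[:,275:]=0
cs,_=cv2.findContours(k.astype(np.uint8),0,1); c=max(cs,key=cv2.contourArea); px=c.reshape(-1,2); print(px.min(0),px.max(0))
r=cv2.minAreaRect(ray(t,px,.035)[:,:2].astype(np.float32)); print('handle',r,cv2.boxPoints(r).round(4).tolist(), np.median(P[k][:,2]))
E
```

```text
[127 172 194] [38 57 88] [40 58 91] [ 0.65725093 -0.01105888  0.02023716]
0.021 ((0.6514354944229126, -0.006060030311346054), (0.07830024510622025, 0.07065656036138535), 80.79177856445312) [[0.6103000044822693, -0.03909999877214432], [0.6800000071525574, -0.05040000006556511], [0.6926000118255615, 0.026900000870227814], [0.6227999925613403, 0.03819999843835831]]
0.031 ((0.6486659646034241, -0.0066040270030498505), (0.07750368863344193, 0.06993776559829712), 80.79181671142578) [[0.6079000234603882, -0.03929999843239784], [0.6769999861717224, -0.05050000175833702], [0.6894000172615051, 0.026100000366568565], [0.6202999949455261, 0.03720000013709068]]
walls 932 ((0.5858407020568848, -0.020022273063659668), (0.18250921368598938, 0.22249026596546173), 81.02981567382812) [[0.4616999924182892, -0.09279999881982803], [0.6815000176429749, -0.1274999976158142], [0.7099999785423279, 0.052799999713897705], [0.490200012922287, 0.08749999850988388]]
[228 179] [263 189]
handle ((0.5564067363739014, 0.006536070257425308), (0.09155351668596268, 0.016771890223026276), 80.60636138916016) [[0.5407000184059143, -0.037300001829862595], [0.557200014591217, -0.03999999910593033], [0.5722000002861023, 0.0502999983727932], [0.5555999875068665, 0.05310000106692314]] 0.04399717769048273
```

move_arm:
  commands:
    - [[0,0,1,0,0,-0.18],[0,0,1.5,0,0,-0.36],[0,0,1.8,0,0,-0.54],[0,0,1.8,0,0,-0.72],[0,0,1.8,0,0,-0.9],[0,0,1.8,0,0,-1.08],[0,0,1.8,0,0,-1.26],[0,0,1.8,0,0,-1.44],[0,0,1.8,0,0,-1.57],[0,0,1.8,0,0,-1.57]]
  claw: -0.75

```text
time: 12.02
position: [0.5279, 0.1649, 0.1165]
tool_rot: [0.082, 0.997, -0.0, -0.002]
ft_force: [-0.6, 0.5, 0.6]
grip_width: 0.0764
grip_force: 0.0
```

```bash
python3 - <<'E'
from h import *
o=get_obs(); print(o['grip_width'])
to([.53,.165,.033],np.radians(80.7))
E
```

```text
0.07636534943556761
[-0.06, 0.014, 2.087, -0.001, -0.004, -0.002] rows>= 1.3
```

move_arm:
  commands:
    - [[-0.02,0,1,0,0,0],[-0.02,0,1.7,0,0,0],[-0.02,0,2.08,0,0,0],[-0.02,0,2.08,0,0,0],[-0.02,0,2.08,0,0,0]]

```text
time: 12.65
position: [0.5308, 0.165, 0.0358]
tool_rot: [0.082, 0.997, 0.0, 0.001]
ft_force: [-1.0, -0.0, 0.4]
grip_width: 0.0763
grip_force: 0.0
```

move_arm:
  commands:
    - [[0,0,0,0,0,0],[0,0,0,0,0,0],[0,0,0,0,0,0],[0,0,0,0,0,0],[0,0,-1,0,0,0],[0,0,-2.2,0,0,0],[0,0,-3,0,0,0],[0,0,-3,0,0,0],[0,0,-3,0,0,0]]
  claw: 1
  squeeze: 20

```text
time: 13.78
position: [0.5293, 0.1648, 0.1544]
tool_rot: [0.081, 0.997, -0.0, -0.001]
ft_force: [-0.4, 0.2, -0.9]
grip_width: 0.0549
grip_force: 20.0
```

```bash
python3 - <<'E'
from h import *
t=load('top'); th=np.radians(-99.25); cx=np.array([np.cos(th),np.sin(th)]); cy=np.array([-cx[1],cx[0]])
# rectified, 2 px/mm... a from -.12 to .10 (right), b from .70 to .44 (down)
A,B=np.meshgrid(np.arange(-.10,.10,.0005),np.arange(.72,.57,-.0005))
W=A[...,None]*cx+B[...,None]*cy; W=np.concatenate([W,np.full(A.shape+(1,),.031)],-1).reshape(-1,3)
E=np.array(t['extrinsics']); C=W@E[:3,:3].T+E[:3,3]; C=C*[1,-1,-1]
uv,_=cv2.projectPoints(C,np.zeros(3),np.zeros(3),t['camera_matrix'],np.array(t['D'],float)); uv=uv.reshape(A.shape+(2,)).astype(np.float32)
im=cv2.remap(t['pixels'],uv,None,cv2.INTER_CUBIC); cv2.imwrite('pics/a3.png',cv2.resize(im,None,fx=2,fy=2))
D=cv2.remap(pts(t)[...,2].astype(np.float32),uv,None,cv2.INTER_LINEAR)
g=im[...,1].astype(float)
# profile along a through recess middle (b .635-.655) and along b (a -.08..)
r=(B[:,0]>.625)&(B[:,0]<.655); pr=g[r].mean(0); print('a',[(round(A[0,i],4),int(pr[i]),round(float(np.median(D[r][:,i])),3)) for i in range(0,400,8)])
r=(A[0]>-.10)&(A[0]<-.075)
from math import *
j=(A[0]>-.12)
o=get_obs();print(o['position'],o['grip_width'],R.from_quat(o['tool_rot']).as_matrix()[:,1])
print('center guess',ray(t,[[252,147]],.031)[:,:2]@np.c_[cx,cy])
E
```

```text
a [(np.float64(-0.1), 168, 0.021), (np.float64(-0.096), 167, 0.022), (np.float64(-0.092), 168, 0.022), (np.float64(-0.088), 168, 0.021), (np.float64(-0.084), 167, 0.022), (np.float64(-0.08), 167, 0.021), (np.float64(-0.076), 168, 0.021), (np.float64(-0.072), 168, 0.021), (np.float64(-0.068), 158, 0.021), (np.float64(-0.064), 107, 0.026), (np.float64(-0.06), 61, 0.031), (np.float64(-0.056), 55, 0.03), (np.float64(-0.052), 54, 0.031), (np.float64(-0.048), 53, 0.031), (np.float64(-0.044), 75, 0.03), (np.float64(-0.04), 100, 0.033), (np.float64(-0.036), 79, 0.046), (np.float64(-0.032), 57, 0.047), (np.float64(-0.028), 57, 0.047), (np.float64(-0.024), 68, 0.045), (np.float64(-0.02), 72, 0.046), (np.float64(-0.016), 62, 0.046), (np.float64(-0.012), 55, 0.047), (np.float64(-0.008), 66, 0.046), (np.float64(-0.004), 73, 0.046), (np.float64(0.0), 67, 0.046), (np.float64(0.004), 59, 0.047), (np.float64(0.008), 64, 0.046), (np.float64(0.012), 77, 0.046), (np.float64(0.016), 86, 0.03), (np.float64(0.02), 89, 0.085), (np.float64(0.024), 92, 0.087), (np.float64(0.028), 91, 0.088), (np.float64(0.032), 91, 0.088), (np.float64(0.036), 90, 0.087), (np.float64(0.04), 90, 0.086), (np.float64(0.044), 90, 0.088), (np.float64(0.048), 88, 0.087), (np.float64(0.052), 88, 0.087), (np.float64(0.056), 88, 0.087), (np.float64(0.06), 88, 0.086), (np.float64(0.064), 86, 0.087), (np.float64(0.068), 86, 0.087), (np.float64(0.072), 87, 0.087), (np.float64(0.076), 86, 0.087), (np.float64(0.08), 86, 0.087), (np.float64(0.084), 85, 0.088), (np.float64(0.088), 86, 0.088), (np.float64(0.092), 85, 0.087), (np.float64(0.096), 84, 0.086)]
[0.52932708 0.16484133 0.15435694] 0.0549001294116964 [ 1.62100803e-01  9.86774066e-01 -5.22816377e-04]
center guess [[-0.09372068  0.64756455]]
```

View pics/a3.png

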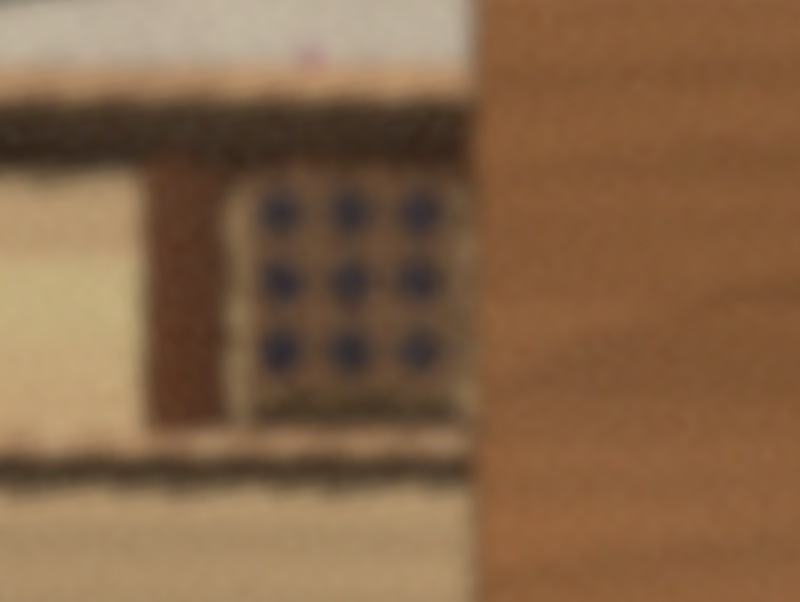

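The recess's rear edge is at px 147 of the rectified view. Together with the square stamp's dots centred at (350,282), this puts the recess centre at world (0.652, -0.010).

```bash
python3 - <<'E'
from h import *
o=get_obs();print(o['position'])
to([.6519,-.0096,.12],np.radians(80.75));to([.6519,-.0096,.056],np.radians(80.75))
E
```

```text
[0.52932708 0.16484133 0.15435694]
[-3.732, -3.806, 0.854, -0.001, -0.002, -0.001] rows>= 3.5
[-3.735, -3.805, 2.454, -0.001, -0.002, -0.001] rows>= 3.8
```

move_arm:
  commands:
    - [[-0.6,-0.6,0,0,0,0],[-1.4,-1.4,0,0,0,0],[-2.3,-2.3,0,0,0,0],[-3.1,-3.2,0,0,0,0],[-3.6,-3.7,0,0,0,0],[-3.73,-3.81,0.3,0,0,0],[-3.73,-3.81,0.85,0,0,0],[-3.73,-3.81,0.85,0,0,0],[-3.73,-3.81,0.85,0,0,0],[-3.73,-3.81,0.85,0,0,0]]

```text
time: 15.02
position: [0.653, -0.0091, 0.1219]
tool_rot: [0.081, 0.997, -0.0, 0.001]
ft_force: [0.4, 0.7, -0.3]
grip_width: 0.0546
grip_force: 20.0
```

```bash
python3 - <<'E'
from h import *
o=get_obs();print(o['position'],o['ft_force'])
to([.6519,-.0096,.067],np.radians(80.75))
s=snap('side'); t=snap('top'); P=pts(t)
cv2.imwrite('pics/a4.png',np.hstack([cv2.resize(t['pixels'][115:175,220:280],(400,400),interpolation=2),cv2.resize(s['pixels'][160:260,160:260],(400,400),interpolation=2)]))
E
```

```text
[ 0.65304574 -0.00908136  0.1219369 ] [ 0.43031094  0.65963513 -0.31581269]
[0.028, -0.017, 1.373, 0.0, 0.001, -0.001] rows>= 0.9
```

View pics/a4.png

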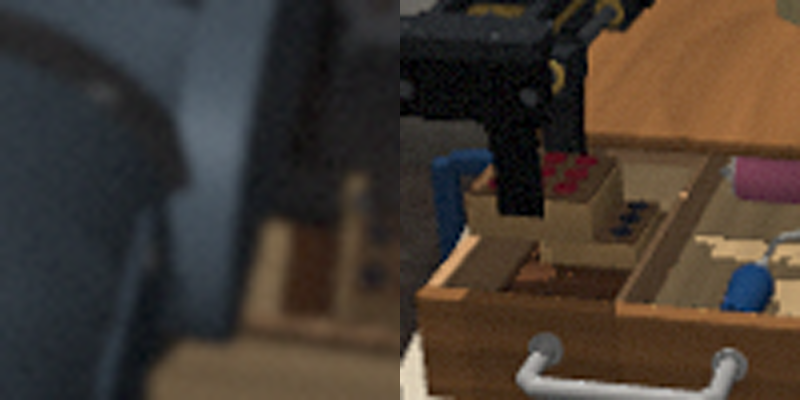

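The stamp is held level above the recess (right half, around (560,190)). Lowering it now.

move_arm:
  commands:
    - [[0,0,0.6,0,0,0],[0,0,1.1,0,0,0],[0,0,1.3,0,0,0],[0,0,1.4,0,0,0],[0,0,1.5,0,0,0],[0,0,1.58,0,0,0],[0,0,1.58,0,0,0],[0,0,1.58,0,0,0]]
  squeeze: 12

```text
time: 16.12
position: [0.653, -0.0097, 0.0584]
tool_rot: [0.081, 0.997, -0.0, 0.0]
ft_force: [0.5, -0.2, -0.5]
grip_width: 0.0551
grip_force: 12.0
```

move_arm:
  commands:
    - [[0,0,0.05,0,0,0],[0,0,0.08,0,0,0],[0,0,0.08,0,0,0],[0,0,0.08,0,0,0]]

```text
time: 16.62
position: [0.6532, -0.0097, 0.0568]
tool_rot: [0.081, 0.997, -0.0, 0.001]
ft_force: [-2.4, 0.2, 8.2]
grip_width: 0.055
grip_force: 12.0
```

```bash
python3 - <<'E'
from h import *
o=get_obs();print(o['position'],o['ft_force'],o['moment'])
s=snap('side'); P=pts(s); k=cv2.inRange(cv2.cvtColor(s['pixels'],cv2.COLOR_BGR2HSV),(0,130,60),(10,255,255))>0; k|=cv2.inRange(cv2.cvtColor(s['pixels'],cv2.COLOR_BGR2HSV),(165,130,60),(180,255,255))>0
k&=(P[...,0]>.6)&(P[...,0]<.71)&(P[...,1]<.04)&(P[...,1]>-.06); print(k.sum(),np.percentile(P[k],[10,50,90],axis=0))
b=cv2.resize(s['pixels'][170:250,170:250],(400,400),interpolation=2);cv2.imwrite('pics/a5.png',b)
E
```

```text
[ 0.65316793 -0.00970077  0.05678107] [-2.36347291  0.15225613  8.21078057] [ 0.07816928  0.40316459 -0.01813698]
69 [[ 0.63163525 -0.02981488  0.04661172]
 [ 0.6394011  -0.01946016  0.04811644]
 [ 0.65254689 -0.00389129  0.04927385]]
```

View pics/a5.png

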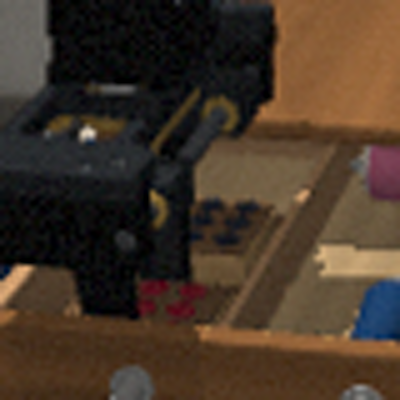

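The dots are at z about 0.048 (21+27 mm), so the stamp is on the recess floor. Now a gentle release.

move_arm:
  commands:
    - [[0,0,-0.08,0,0,0],[0,0,-0.08,0,0,0],[0,0,-0.08,0,0,0],[0,0,-0.8,0,0,0],[0,0,-2,0,0,0],[0,0,-3.2,0,0,0],[0,0,-4.4,0,0,0],[0,0,-4.4,0,0,0],[0,0,-4.4,0,0,0]]
  claw: -0.5

```text
time: 17.8
position: [0.6521, -0.0095, 0.2301]
tool_rot: [0.081, 0.997, 0.0, -0.001]
ft_force: [-0.9, 0.6, -0.0]
grip_width: 0.0654
grip_force: 0.0
```

```bash
python3 - <<'E'
from h import *
th=np.radians(-99.25); cx=np.array([np.cos(th),np.sin(th)]); cy=np.array([-cx[1],cx[0]])
s=snap('side'); P=pts(s); h=cv2.cvtColor(s['pixels'],cv2.COLOR_BGR2HSV); k=(cv2.inRange(h,(0,130,60),(10,255,255))|cv2.inRange(h,(168,130,60),(180,255,255)))>0
k&=(P[...,0]>.6)&(P[...,0]<.71)&(P[...,1]<.05)&(P[...,1]>-.06)&(P[...,2]>.03); k[:190]=0
Q=P[k]; q=Q[:,:2]@np.c_[cx,cy]; print(k.sum(),'dots centre a,b',(q.min(0)+q.max(0))/2,q.max(0)-q.min(0),np.percentile(Q[:,2],[10,50,90]))
A=np.c_[Q[:,:2],np.ones(len(Q))]; print('slope',np.linalg.lstsq(A,Q[:,2],rcond=None)[0])
# drawer & handle via side: blue
k=(h[...,0]>100)&(h[...,0]<125)&(h[...,1]>130)&(P[...,0]>.5)&(P[...,0]<.62)&(P[...,1]<.08)&(P[...,1]>-.08)&(P[...,2]>.02)
q=np.c_[P[k][:,:2]@np.c_[cx,cy],P[k][:,2]]; print('handle abz',np.percentile(q,[2,50,98],axis=0).round(4))
# foam
k=((h[...,0]>150)&(h[...,1]>60))&(P[...,1]<-.08)&(P[...,0]>.4)&(P[...,2]<.06)&(P[...,2]>.02)
q=np.c_[P[k][:,:2]@np.c_[cx,cy],P[k][:,2]]; print('foam abz',k.sum(),np.percentile(q,[2,50,98],axis=0).round(4))
t=load('top')
cv2.imwrite('pics/a6.png',np.hstack([cv2.resize(s['pixels'][165:265,170:290],(480,400),interpolation=2)]))
E
```

```text
123 dots centre a,b [-0.11171649  0.64695688] [0.08659145 0.04653149] [0.04681438 0.04805441 0.04927905]
slope [0.01760644 0.15994742 0.03950494]
handle abz [[-0.1     0.5386  0.0363]
 [-0.0728  0.5481  0.0446]
 [-0.0232  0.6171  0.3817]]
foam abz 337 [[0.0634 0.5114 0.0264]
 [0.0677 0.5476 0.0426]
 [0.074  0.5855 0.053 ]]
```

View pics/a6.png

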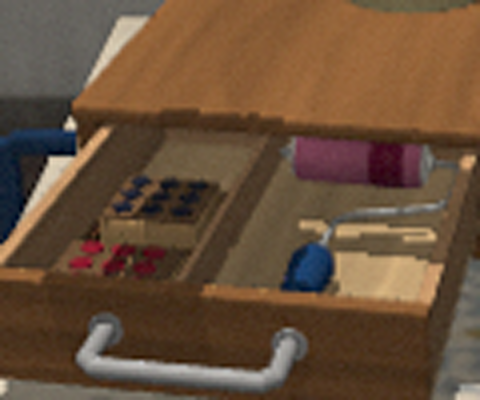

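The stamp sits in its recess with its red dots at (115,258). The roller lies straight in its lane, with the blue handle at (308,268) and the foam at (360,162). Next is the roller.

```bash
python3 - <<'E'
from h import *
to([.5563,.0067,.13],np.radians(-9.25)); to([.5563,.0067,.046],np.radians(-9.25))
E
```

```text
[2.409, 0.011, 2.487, -0.003, -0.003, 1.569] rows>= 8.4
[2.402, 0.011, 4.587, -0.003, -0.003, 1.569] rows>= 8.4
```

move_arm:
  commands:
    - [[0.3,0,0.3,0,0,0.18],[0.7,0,0.7,0,0,0.36],[1.1,0,1.1,0,0,0.54],[1.5,0,1.5,0,0,0.72],[1.9,0,1.8,0,0,0.9],[2.2,0,2.1,0,0,1.08],[2.4,0.01,2.4,0,0,1.26],[2.4,0.01,2.48,0,0,1.44],[2.4,0.01,2.48,0,0,1.57],[2.4,0.01,2.48,0,0,1.57],[2.4,0.01,2.48,0,0,1.57]]
  claw: -0.1

```text
time: 19.23
position: [0.5575, 0.0064, 0.1307]
tool_rot: [0.761, 0.648, -0.001, -0.001]
ft_force: [-0.4, -0.6, 0.5]
grip_width: 0.0478
grip_force: 0.0
```

```bash
python3 - <<'E'
from h import *
o=get_obs();print(o['position'],o['grip_width'],o['q'])
to([.5563,.0067,.046],np.radians(-9.25))
E
```

```text
[0.55750047 0.00640389 0.13072933] 0.0478193595953154 [-1.88937859e-01  5.92505317e-01  1.70020601e+00 -1.24990188e-05
  8.50882887e-01 -2.87439409e-02]
[0.002, -0.027, 2.118, -0.002, -0.0, 0.001] rows>= 1.4
```

move_arm:
  commands:
    - [[0,0,0.7,0,0,0],[0,0,1.4,0,0,0],[0,0,1.9,0,0,0],[0,0,2.1,0,0,0],[0,0,2.1,0,0,0],[0,0,2.1,0,0,0]]

```text
time: 19.98
position: [0.5587, 0.0062, 0.0484]
tool_rot: [0.762, 0.648, 0.0, 0.001]
ft_force: [0.3, 0.7, 0.7]
grip_width: 0.0479
grip_force: 0.0
```

move_arm:
  commands:
    - [[0,0,0,0,0,0],[0,0,0,0,0,0],[0,0,0,0,0,0],[0,0,0,0,0,0],[0,0,0,0,0,0]]
  claw: 1
  squeeze: 45

```text
time: 20.6
position: [0.5582, 0.0063, 0.0478]
tool_rot: [0.762, 0.648, 0.0, 0.0]
ft_force: [0.4, 0.7, 1.0]
grip_width: 0.0227
grip_force: 45.0
```

```bash
python3 - <<'E'
from h import *
# rows for a roller pivoting about the head (kept 3 mm up), then sliding out, in tool units
o=get_obs();print(o['position'],o['grip_width'],o['grip_force'])
L=.175;dz=.012 # grip->head, TCP above axis
def row(f,out,up):
    f=np.radians(f); # TCP rel head: flat: x=L (front), z=dz
    x=L*np.cos(f)-dz*np.sin(f)-L+out; z=L*np.sin(f)+dz*np.cos(f)-dz+up
    print(np.degrees(f).round(),[round(x/.04,2),0,round(-z/.04,2),0,round(f,3),0])
for f in(0,5,10,15,20,25): row(f,0,.004)
for d in(.03,.06,.09,.1): row(25,d,.004)
E
```

```text
[0.55824551 0.00630954 0.04783821] 0.022711664390792852 44.98687106533907
0.0 [np.float64(0.0), 0, np.float64(-0.1), 0, np.float64(0.0), 0]
5.0 [np.float64(-0.04), 0, np.float64(-0.48), 0, np.float64(0.087), 0]
10.0 [np.float64(-0.12), 0, np.float64(-0.86), 0, np.float64(0.175), 0]
15.0 [np.float64(-0.23), 0, np.float64(-1.22), 0, np.float64(0.262), 0]
20.0 [np.float64(-0.37), 0, np.float64(-1.58), 0, np.float64(0.349), 0]
25.0 [np.float64(-0.54), 0, np.float64(-1.92), 0, np.float64(0.436), 0]
25.0 [np.float64(0.21), 0, np.float64(-1.92), 0, np.float64(0.436), 0]
25.0 [np.float64(0.96), 0, np.float64(-1.92), 0, np.float64(0.436), 0]
25.0 [np.float64(1.71), 0, np.float64(-1.92), 0, np.float64(0.436), 0]
25.0 [np.float64(1.96), 0, np.float64(-1.92), 0, np.float64(0.436), 0]
```

move_arm:
  commands:
    - [[0,0,-0.1,0,0,0],[-0.04,0,-0.48,0,0.087,0],[-0.12,0,-0.86,0,0.175,0],[-0.23,0,-1.22,0,0.262,0],[-0.37,0,-1.58,0,0.349,0],[-0.54,0,-1.92,0,0.436,0],[-0.54,0,-1.92,0,0.436,0],[-0.54,0,-1.92,0,0.436,0]]

```text
time: 21.6
position: [0.5542, -0.0146, 0.1241]
tool_rot: [0.744, 0.632, 0.164, -0.14]
ft_force: [0.7, 0.5, -1.3]
grip_width: 0.0226
grip_force: 45.0
```

```bash
python3 - <<'E'
from h import *
o=get_obs();print(o['position'],o['grip_width'],o['ft_force'],o['moment'])
th=np.radians(-99.25); cx=np.array([np.cos(th),np.sin(th)]); cy=np.array([-cx[1],cx[0]])
s=snap('side'); P=pts(s); h=cv2.cvtColor(s['pixels'],cv2.COLOR_BGR2HSV)
k=((h[...,0]>150)&(h[...,1]>60))&(P[...,1]<-.05)&(P[...,0]>.4)&(P[...,2]<.09)&(P[...,2]>.02)
q=np.c_[P[k][:,:2]@np.c_[cx,cy],P[k][:,2]]; print('foam abz',k.sum(),np.percentile(q,[2,50,98],axis=0).round(4))
cv2.imwrite('pics/a7.png',cv2.resize(s['pixels'][120:270,140:320],(720,600),interpolation=2))
E
```

```text
[ 0.55417079 -0.01457016  0.12408315] 0.02261047291288583 [ 0.7040501   0.5211947  -1.29189508] [-0.35792398  0.12306396 -0.00199526]
foam abz 185 [[0.062  0.5115 0.0265]
 [0.0675 0.5353 0.0397]
 [0.0742 0.5627 0.0531]]
```

View pics/a7.png

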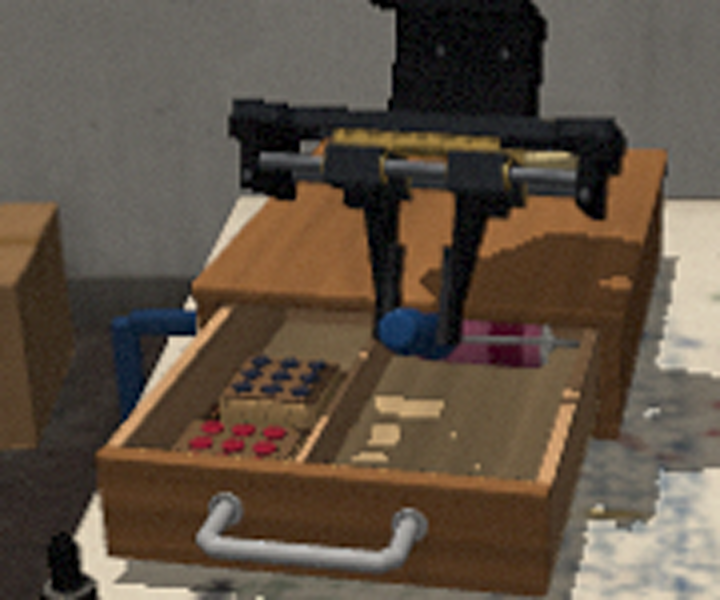

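The handle is tilted up in the fingers (410,330) with the foam (490,345) still under the top. Sliding it out now.

move_arm:
  commands:
    - [[0.3,0,0.14,0,0,0],[0.7,0,0.33,0,0,0],[1.1,0,0.51,0,0,0],[1.5,0,0.7,0,0,0],[1.9,0,0.89,0,0,0],[2.2,0,1.03,0,0,0],[2.27,0,1.06,0,0,0],[2.27,0,1.06,0,0,0],[2.27,0,1.06,0,0,0]]

```text
time: 22.78
position: [0.571, 0.0833, 0.1243]
tool_rot: [0.744, 0.632, 0.165, -0.14]
ft_force: [-0.1, -0.5, -1.1]
grip_width: 0.023
grip_force: 45.0
```

```bash
python3 - <<'E'
from h import *
o=get_obs();print(o['position'],o['grip_width'],o['ft_force'],o['moment'])
th=np.radians(-99.25); cx=np.array([np.cos(th),np.sin(th)]); cy=np.array([-cx[1],cx[0]])
s=snap('side'); P=pts(s); h=cv2.cvtColor(s['pixels'],cv2.COLOR_BGR2HSV)
k=((h[...,0]>150)&(h[...,1]>60))&(P[...,1]<.08)&(P[...,0]>.4)&(P[...,2]<.09)&(P[...,2]>.02)
q=np.c_[P[k][:,:2]@np.c_[cx,cy],P[k][:,2]]; q=q[q[:,1]<.6]; print('foam abz',k.sum(),np.percentile(q,[2,50,98],axis=0).round(4))
E
```

```text
[0.5709616  0.08329566 0.1243311 ] 0.022969263548785313 [-0.13321116 -0.52769577 -1.08819493] [-0.2864363   0.11583935 -0.01773999]
foam abz 388 [[-0.0371  0.5116  0.0278]
 [-0.0306  0.5377  0.0491]
 [-0.0173  0.5836  0.0566]]
```

move_arm:
  commands:
    - [[0.2,0,-0.43,0,0,0],[0.5,0,-1.07,0,0,0],[0.85,0,-1.82,0,0,0],[1.2,0,-2.57,0,0,0],[1.55,0,-3.32,0,0,0],[1.9,0,-4.07,0,0,0],[2.15,0,-4.61,0,0,0],[2.24,0,-4.8,0,0,0],[2.24,0,-4.8,0,0,0],[2.24,0,-4.8,0,0,0],[2.24,0,-4.8,0,0,0],[2.24,0,-4.8,0,0,0]]

```text
time: 24.32
position: [0.5706, 0.0841, 0.3355]
tool_rot: [0.744, 0.632, 0.164, -0.141]
ft_force: [0.3, -0.1, -0.7]
grip_width: 0.0229
grip_force: 45.0
```

```bash
python3 - <<'E'
from h import *
o=get_obs();print(o['position'],o['grip_width'],o['grip_force'],o['joint_velocities'].round(3))
th=np.radians(-99.25); cx=np.array([np.cos(th),np.sin(th)]); cy=np.array([-cx[1],cx[0]])
s=snap('side'); P=pts(s); h=cv2.cvtColor(s['pixels'],cv2.COLOR_BGR2HSV)
k=((h[...,0]>150)&(h[...,1]>60))&(P[...,1]<.12)&(P[...,1]>-.2)&(P[...,0]>.4)&(P[...,0]<.7)&(P[...,2]<.4)&(P[...,2]>.12)
q=np.c_[P[k][:,:2]@np.c_[cx,cy],P[k][:,2]]; print('foam abz',k.sum(),np.percentile(q,[2,50,98],axis=0).round(4))
k=((h[...,0]<10)|(h[...,0]>168))&(h[...,1]>130)&(P[...,0]>.62)&(P[...,0]<.69)&(P[...,1]<.025)&(P[...,1]>-.045)&(P[...,2]>.035)&(P[...,2]<.06)
q=np.c_[P[k][:,:2]@np.c_[cx,cy],P[k][:,2]]; print('dots abz',k.sum(),np.percentile(q,[1,50,99],axis=0).round(4))
cv2.imwrite('pics/a8.png',s['pixels'])
E
```

```text
[0.570625   0.08407817 0.33548841] 0.02286402973751716 44.98190721824358 [-0.001 -0.004 -0.007 -0.001  0.003 -0.002]
foam abz 677 [[-0.1777  0.5071  0.237 ]
 [-0.0347  0.5475  0.2556]
 [-0.0261  0.6294  0.394 ]]
dots abz 124 [[-0.1052  0.6238  0.0456]
 [-0.0874  0.6468  0.048 ]
 [-0.0698  0.6695  0.0496]]
```

View pics/a8.png

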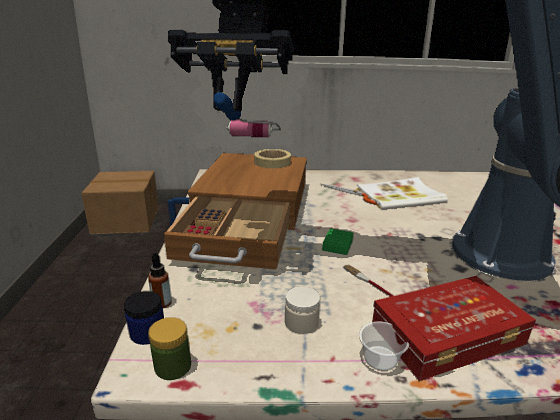

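The roller is held at (230,115), clear above the chest. The stamp is in its recess (200,228), the drawer is out, and the jar (302,310) and tape (272,158) are where they were. Handing in.

```bash
python3 -c "
from rig import *
print(hand_in())"
```

```text
the job is handed in; nothing more can be done
None
```

The job is handed in: drawer out at its stop, red-dotted stamp flat in its recess, roller held still by its handle with its lowest part about 23 cm up, jar and tape untouched; the hand-in call gave no verdict.

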